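# Set two cover plates overhanging the assembly board

## Robot

A 7-joint arm with a two-finger parallel gripper is mounted at the origin on the work surface. World frame = base frame: x ahead of the robot, y to its left, z up, the work surface at z = 0. Lengths are in m, angles in rad, forces in N, time in s.
With the tool pointing down it reaches from about 0.425 to 1.025 m from the base axis. Payload 9.4 kg.
Tool frame: the origin (TCP) lies midway between the tips of the shut fingers; the grasp point (between the pads) lies 19 mm behind it; z points along the fingers, y is the line along which they close (so a half turn about z gives the same grasp; the last joint's range is limited). The gripper opens to 93 mm and grips with 3 to 60 N. Pads are 15 mm wide; open, the fingers measure 128 mm over their backs; the gripper's body (75 mm by 188 mm) begins 65 mm behind the grasp point.
Start: joints at [1.057, 0.599, -0.003, 1.599, 0.002, 0.943, -0.08], TCP at [0.307, -0.657, 0.219] pointing down, gripper open.
Joint ranges: [-2.57, 2.57], [-0.35, 1.97], [-1.29, 1.29], [0.11, 2.56], [-1.05, 4.19], [0.11, 1.86], [-2.63, 2.63]. Speed limits (rad/s): [2.22, 2.22, 3.01, 3.01, 3.14, 3.14, 3.14].

## Interface

Orientations are given as a unit quaternion [x, y, z, w].
In Python, from plant import ctrl gives the robot as it stands. The module is installed in compiled form; this text tells all that it offers.
- The arm moves only by the shell command python3 -m creep 'ROWS' [OPENING]. ROWS is JSON, a list of rows, each an object with "offset": the shift along the world's x, y, z in m, a list of three; "turn": the turn, a rotation vector about the world's x, y, z in rad, a list of three. A call has exactly 8 rows; each row is the pose to reach, as a shift and turn from the pose commanded when the call began; what a row does not reach only later rows make up. A row lasts 1/8 s, in which the tool goes at most 62.5 mm and 10.7 degrees, less where a joint would pass 70% of its speed; a pose out of reach is approached as far as the arm can. A call with a gripper value outside its range is refused whole. OPENING is the opening, from 0 (shut) to 1 (fully open), set as the call begins (- or left out, the last holds). The fingers move at their own pace and stop on an object; the grip force is fixed at half the most. Time passes only in rows, so rows that repeat a pose let the fingers close, or fill a call up. It gives the time, the measured TCP pose, the force, the opening and the grip force at its end, in the units of the state.
- ctrl.get_state(): the state, without advancing time (a new reading comes with each control period).
- ctrl.camera(name): name is "side" or "top"; returns a dict with "img" (400x640x3 uint8, red, green, blue), "range_z" (400x640 float32, m along the optical axis (not along the pixel's ray), 0 where there is no reading), "intrinsics" (3x3 intrinsics, pixels), "k1" (the pictures are not rectified: a ray, as slopes to the right and down, at radius r is drawn at 1 + k1 r^2 times it, then the intrinsics apply), "T" (4x4, takes a point from camera to world coordinates). Camera axes: x right, y up, looking along -z (the intrinsics and any distortion apply to the point x, -y, -z); pixel columns grow to the right and rows downward; lengths in m; the calibration is good to about 2 mm. A picture is of the moment at which its call begins.
- ctrl.hand_in(): hands the job in; it is judged then, once.
The state is a dict: "t": time; "q": joint angles; "qvel": joint speeds; "tau": joint torques, N m; "tool_pos": TCP position; "eef_rot": TCP orientation; "ft_force": force on the tool from outside, world axes, zero at the start; "wrist_torque": the same for the moment, N m; "finger_gap": opening from 0.0 (shut) to 1.0 (fully open); "finger_force": force on a finger pad.
Only numpy, scipy, OpenCV 4.12 (cv2) and the standard library are available. Lean on these libraries where they do the work, as an engineer would, in place of code of your own. Each camera call takes 0.05 s, during which the arm holds its last target. There are 200 camera calls.

## Task

Two thin cover plates lie flat on the raised wooden board; push them gently with the fingertips, without gripping or lifting them, out over the board's far edge (the long edge away from the robot), so that screws can be put in from below. The plate with two narrow slots in its front end must stick out 40 mm past the edge and the plate with one wide notch 20 mm, both lying flat and square to the edge, in either order. Leave everything else where it is and finish with the hand clear.

Things in the scene. Friction and masses are not known exactly. Their poses are not given: they have to be found in the camera images.
- board: raised plywood board fixed to the table, 260 mm (its x) by 400 mm (its y) by 36 mm tall; top at z = 36 mm; origin at the centre of its underside; its x axis points away from the robot, square to the far edge
- board_edge (a point): middle of the board's far top edge (board x = +130 mm, height 36 mm), axes as the board's: x points outward past the edge, y along the edge
- slotted_plate: white plastic cover plate lying flat on the board, 110 mm long (its x) by 90 mm wide (its y) by 6 mm thick, about 90 g (0.7 to 1.4 times that), slides freely; straight rear end at x = -55 mm; front end at x = +55 mm, facing roughly the board's far edge, cut with two slots 14 mm wide and 30 mm deep; origin at the centre of the underside (of the 110 x 90 outline)
- slotted_front (a point): middle of the slotted plate's front end, on its underside (55 mm ahead of its origin)
- notched_plate: white plastic cover plate lying flat on the board, 110 mm long (its x) by 90 mm wide (its y) by 6 mm thick, about 90 g (0.7 to 1.4 times that), slides freely; straight rear end at x = -55 mm; front end at x = +55 mm, facing roughly the board's far edge, cut with one notch 46 mm wide and 15 mm deep in the middle; origin at the centre of the underside (of the 110 x 90 outline)
- notched_front (a point): middle of the line across the notched plate's two front tips, on its underside (55 mm ahead of its origin; it lies in the open notch)
- standoff: turned brass standoff, upright, 26 mm diameter, 40 mm tall, standing on the board between the plates; origin at the centre of its underside
- small_block: small grey plastic block 34 x 26 x 26 mm standing on the board between the plates; origin at the centre of its underside
- loose_base: grey moulded terminal base 80 x 100 x 28 mm lying on the table to the right of the board; origin at the centre of its underside
- screwdriver: screwdriver lying on the table to the left of the board; origin near its middle
- tweezers: dark steel tweezers, 120 mm long, lying flat on the table to the right of the board; origin at the middle of the underside
- screw_pot: open black bowl, 72 mm diameter, 45 mm tall, on the table to the left of the board; origin at the centre of its underside
Things that resemble listed ones, but are neither listed nor needed, are in the scene too. What is shaped like the notched_plate but black or yellow is not meant. Leave any black look-alike of the slotted_plate alone.

How it is judged:
At the end, for the whole second after the job is handed in: The middle of the slotted plate's front end is 40 mm (33 to 47 mm) past the board's far edge and that of the notched plate 20 mm (13 to 27 mm), both flat on the board, at rest, and square to the edge within 0.15 rad (x of slotted_front in the frame of board_edge between 0.033 and 0.047 m and angle between the x axis of each of slotted_plate, notched_plate and the x axis of board, either way round below 0.15 rad and angle between each of slotted_plate, notched_plate's own z axis and vertical below 0.06 rad and height (world z) of slotted_plate between 0.032 and 0.04 m and linear speed of each of slotted_plate, notched_plate below 0.01 m/s and x of notched_front in the frame of board_edge between 0.013 and 0.027 m and height (world z) of notched_plate between 0.032 and 0.04 m); the robot touches nothing.
It fails at once if a plate is lifted (10 mm or more off the board) (height (world z) of any of slotted_plate, notched_plate above 0.046 m).
It fails at once if a plate is tipped by more than 0.25 rad (angle between any of slotted_plate, notched_plate's own z axis and vertical above 0.25 rad).
It fails at once if a plate is gripped or pressed hard (over 30 N from the fingers) (contact force between the fingers and slotted_plate above 30 N or contact force between the fingers and notched_plate above 30 N).
It fails at once if a bystander is moved by more than 20 mm (distance of any of standoff, small_block, loose_base, screwdriver, tweezers, screw_pot from where it was at the start of the episode above 0.02 m).
It also fails if it takes over 54 s, if anything falls off the work surface, if the arm or the gripper's body presses on something with over 40 N, if the wrist force passes 120 N, or if a joint passes its speed limit or range.

## Working session

There is one attempt and no reset: what is moved stays moved. The work goes in short steps, Python scripts to look and compute and a shell command to move; the robot and the scene stay as the last step left them, time stands still between calls to the robot, and variables do not carry over. Pictures are saved under pics/ and viewed, at most 10 in all, crops included, and the job is handed in when it is done.

```bash
mkdir -p pics; cat > h.py <<'E'
import numpy as np, cv2
from plant import ctrl
def ray(c,uv):
    K=np.array(c["intrinsics"]); k1=float(c["k1"])
    d=cv2.undistortPoints(np.array(uv,float).reshape(-1,1,2),K,np.array([k1,0,0,0.])).reshape(-1,2)
    D=np.c_[d[:,0],-d[:,1],-np.ones(len(d))]; T=np.array(c["T"])
    return T[:3,3],D@T[:3,:3].T
def plane(c,uv,z):
    o,D=ray(c,uv); return o+D*((z-o[2])/D[:,2])[:,None]
def pix(c,P):
    T=np.array(c["T"]); p=(np.atleast_2d(P)-T[:3,3])@T[:3,:3]
    x=np.c_[p[:,0],-p[:,1],-p[:,2]]
    return cv2.projectPoints(x.reshape(-1,1,3),np.zeros(3),np.zeros(3),np.array(c["intrinsics"]),np.array([float(c["k1"]),0,0,0.]))[0].reshape(-1,2)
def save(n,img,s=1):
    cv2.imwrite(n,cv2.resize(cv2.cvtColor(img,cv2.COLOR_RGB2BGR),None,fx=s,fy=s,interpolation=cv2.INTER_CUBIC))
E
python3 - <<'E'
from h import *
for n in("top","side"):
    c=ctrl.camera(n); save(f"pics/{n}0.png",c["img"],1.25); print(n,c["T"],c["intrinsics"],c["k1"])
print(ctrl.get_state())
E
```

```text
top [[-0.06810589  0.97723569 -0.20092782  0.26322397]
 [-0.99765826 -0.06543901  0.01989303 -0.01204889]
 [ 0.00629167  0.20181213  0.97940404  1.0729354 ]
 [ 0.          0.          0.          1.        ]] [[400.79788402   0.         312.92706506]
 [  0.         400.79788402 199.70602187]
 [  0.           0.           1.        ]] 0.028647744901168556
side [[-0.98412798  0.09265007 -0.15135417  0.332608  ]
 [-0.17706712 -0.45592927  0.87222459  0.96759649]
 [ 0.01180487  0.88518047  0.46509803  0.59438494]
 [ 0.          0.          0.          1.        ]] [[385.98410973   0.         320.19121536]
 [  0.         385.98410973 202.36906392]
 [  0.           0.           1.        ]] -0.008266936154430195
{'t': 0.1, 'q': array([ 1.05732015,  0.6000656 , -0.00256516,  1.60002445,  0.00179643,
        0.94289493, -0.0797694 ]), 'qvel': array([-0.00127878, -0.00163082,  0.00066187,  0.00021554, -0.00021152,
        0.00057192,  0.00100498]), 'tau': array([ 3.78980112e-03, -7.66562390e+01,  1.50177978e+00, -2.52940089e+01,
       -5.23426139e-02,  1.36415692e-02,  5.00035878e-05]), 'tool_pos': array([ 0.30651211, -0.65655234,  0.21784029]), 'eef_rot': array([ 9.76236343e-01,  2.16707454e-01, -2.06009679e-04, -6.63784743e-04]), 'ft_force': array([-0.11948996, -0.52144617,  0.23734178]), 'wrist_torque': array([-0.01930002, -0.02410969,  0.01318562]), 'finger_force': 0.0, 'finger_gap': 1.0007520235337386}
```

View pics/top0.png

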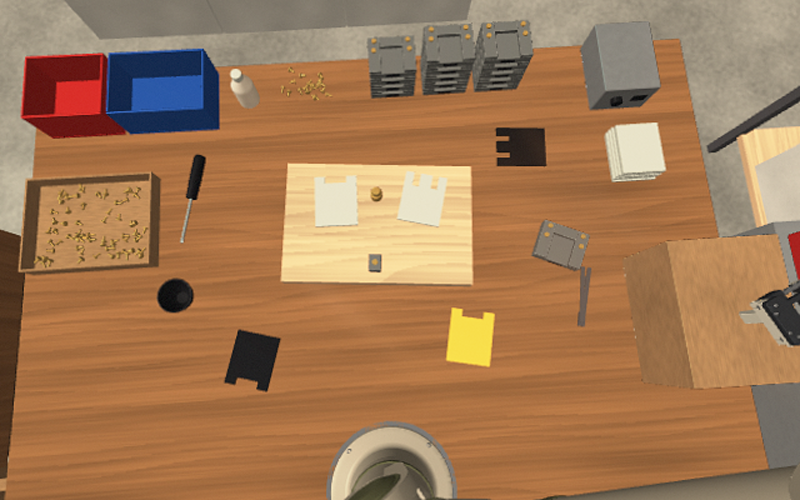

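View pics/side0.png

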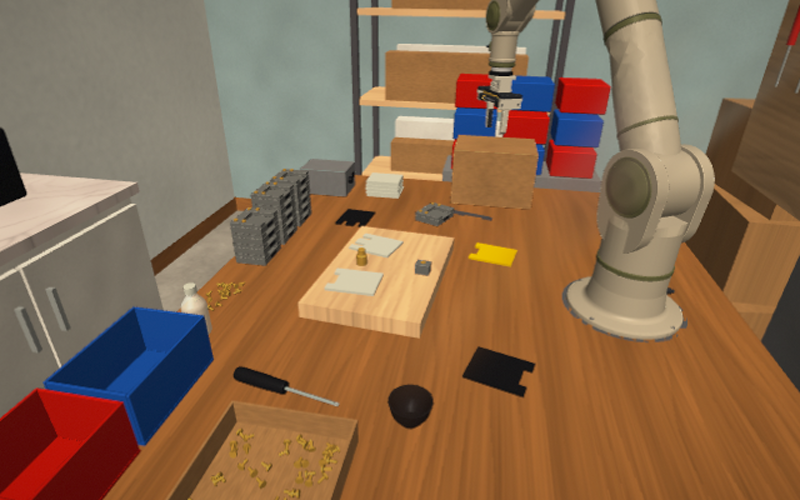

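Top view (shown ×1.25): the white plate with one notch is at about (335,202) and the white plate with two slots at (422,199), both on the board. The standoff is at (376,194) and the small block at (375,263). Look-alikes: black two-slot plate (521,147), black notched plate (252,360), yellow notched plate (471,337), and a stack of white plates (636,150) off the board. I choose the two white plates on the board. Next I'll measure them and take a close crop.

```bash
cat >> h.py <<'E'
def measure(c,verbose=True):
    hsv=cv2.cvtColor(c["img"],cv2.COLOR_RGB2HSV)
    # board: fit lines of light-wood/white region
    H,W=hsv.shape[:2]; box=np.zeros((H,W),np.uint8); box[115:245,205:395]=1
    bm=((hsv[...,2]>170)&(box>0)).astype(np.uint8); bm=cv2.morphologyEx(bm,cv2.MORPH_CLOSE,np.ones((25,25)))
    cs=max(cv2.findContours(bm,cv2.RETR_EXTERNAL,cv2.CHAIN_APPROX_NONE)[0],key=cv2.contourArea)
    B=plane(c,cs.reshape(-1,2),.036)[:,:2].astype(np.float32); rb=cv2.minAreaRect(B)
    out={"board":(rb,cv2.boxPoints(rb))}
    wm=((hsv[...,1]<50)&(hsv[...,2]>150)&(box>0)).astype(np.uint8)
    pl=[k for k in cv2.findContours(wm,cv2.RETR_EXTERNAL,cv2.CHAIN_APPROX_NONE)[0] if cv2.contourArea(k)>300]
    out["plates"]=[]
    for k in sorted(pl,key=lambda k:k[:,0,0].mean()):
        P=plane(c,k.reshape(-1,2),.042)[:,:2].astype(np.float32); r=cv2.minAreaRect(P); out["plates"].append((r,cv2.boxPoints(r)))
    return out,bm,wm
E
python3 - <<'E'
from h import *
np.set_printoptions(precision=4,suppress=True)
c=ctrl.camera("top"); o,bm,wm=measure(c)
print(o["board"]); 
for p in o["plates"]: print(p)
save("pics/crop.png",c["img"][120:240,210:390],4)
# standoff, block, box by range
hsv=cv2.cvtColor(c["img"],cv2.COLOR_RGB2HSV)
print("standoff",plane(c,[(376/1.25,187/1.25)],.076),"block",plane(c,[(375/1.25,258/1.25)],.062))
d=c["range_z"]
for u,v in[(640,255),(690,235),(780,240),(690,385),(720,300),(770,370),(650,310)]:
    u,v=u/1.25,v/1.25; z=d[int(v),int(u)]; oo,D=ray(c,[(u,v)]); print((u,v),oo+D[0]*z)
print(hsv[int(200/1.25),int(335/1.25)],hsv[int(240/1.25),int(335/1.25)],hsv[int(200/1.25),int(255/1.25)])
E
```

```text
(((0.5391044020652771, -0.0018553435802459717), (0.5187116861343384, 0.35543912649154663), 86.16643524169922), array([[ 0.3444, -0.2487],
       [ 0.6991, -0.2725],
       [ 0.7338,  0.245 ],
       [ 0.3791,  0.2688]], dtype=float32))
(((0.5895965695381165, 0.07887203246355057), (0.08804107457399368, 0.10779573768377304), 88.69938659667969), array([[0.5347, 0.0361],
       [0.6425, 0.0336],
       [0.6445, 0.1217],
       [0.5367, 0.1241]], dtype=float32))
(((0.5831433534622192, -0.10651799291372299), (0.0874226838350296, 0.10951586067676544), 75.03367614746094), array([[ 0.519 , -0.1346],
       [ 0.6248, -0.1629],
       [ 0.6473, -0.0784],
       [ 0.5415, -0.0501]], dtype=float32))
standoff [[ 0.6028 -0.0099  0.076 ]] block [[0.4553 0.0017 0.062 ]]
(512.0, 204.0) [ 0.4228 -0.5319  0.0782]
(552.0, 188.0) [ 0.4724 -0.6884 -0.0007]
(624.0, 192.0) [ 0.4474 -0.8732  0.0048]
(552.0, 308.0) [ 0.1751 -0.5315  0.1672]
(576.0, 240.0) [ 0.3169 -0.6054  0.1785]
(616.0, 296.0) [ 0.193  -0.6633  0.1803]
(520.0, 248.0) [ 0.312  -0.5312  0.0808]
[ 25  34 233] [ 22  92 248] [ 14 156 163]
```

View pics/crop.png

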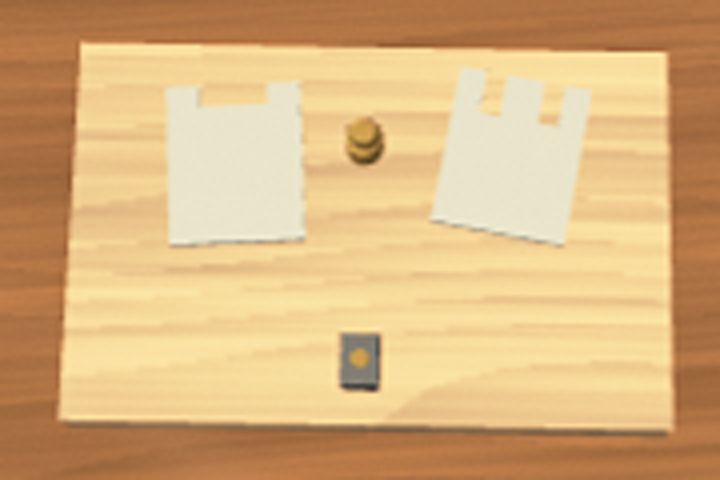

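The crop confirms the choice: the notched plate's tips are at about (183,88) and (285,84), and the slotted plate's two slots at about (490,105) and (552,112). The plates measured 108 × 88 mm, which fits, but the board mask was wrong (518 × 355 mm), so I'll refine it.

```bash
cat >> h.py <<'E'
def board(c):
    g=cv2.cvtColor(c["img"],cv2.COLOR_RGB2HSV)[...,2].astype(float)
    def edge(horiz,lo,hi,a,b,near):
        pts=[]
        for s in range(a,b,4):
            line=g[lo:hi,s] if horiz else g[s,lo:hi]
            dd=np.diff(line)*near; i=int(np.argmax(dd)); 
            w=np.clip(dd[max(0,i-2):i+3],0,None); x=lo+(np.arange(max(0,i-2),max(0,i-2)+len(w))*w).sum()/w.sum()+.5
            pts.append((s,x) if horiz else (x,s))
        P=plane(c,pts,.036)[:,:2].astype(np.float32)
        vx,vy,x0,y0=cv2.fitLine(P,cv2.DIST_HUBER,0,.001,.001).ravel(); return np.array([vx,vy]),np.array([x0,y0])
    return [edge(True,122,142,238,370,1),edge(True,215,236,238,370,-1),edge(False,218,236,145,220,1),edge(False,368,388,145,220,-1)]
def report(c):
    e=board(c); v,p=e[0]; v=v*np.sign(v[1]); n=np.array([v[1],-v[0]]); # outward +x
    print("board yaw",np.arctan2(n[1],n[0]),"depth",(p-e[1][1])@n,"width",(e[2][1]-e[3][1])@v,"far edge at y=0: x=",(p-v*p[1]/v[1])[0], "yaw near",-np.arctan(e[1][0][0]/e[1][0][1]))
    o,_,_=measure(c)
    for r,b in o["plates"]:
        s=(b-p)@n; ys=b@v; ce=np.array(r[0]); i=np.argsort(s); f=b[i[2:]].mean(0); rr=b[i[:2]].mean(0); a=f-rr
        print("plate centre",ce,"size",r[1],"front past edge",(f-p)@n,"rear",(rr-p)@n,"+.11:",(rr-p)@n+.11-.001,"ang to board",np.arctan2(a@v,a@n))
E
python3 - <<'E'
from h import *
np.set_printoptions(precision=4,suppress=True)
report(ctrl.camera("top"))
E
```

```text
board yaw -0.083334886 depth 0.2606152 width 0.40116218 far edge at y=0: x= 0.6698663 yaw near -0.08378036
plate centre [0.5896 0.0789] size (0.08799854665994644, 0.10779573768377304) front past edge -0.032756254 rear -0.14035387 +.11: -0.031353872 ang to board 0.06063486
plate centre [ 0.5831 -0.1065] size (0.0874226838350296, 0.10951586067676544) front past edge -0.023661643 rear -0.13144955 +.11: -0.022449551 ang to board -0.1778767
```

Board measures 261 × 401 mm, as it should, with yaw −0.083 rad. The notched plate needs about 52 mm of push and the slotted plate about 63 mm. I'll bring the hand square to the board behind the slotted plate, with the fingers about a third open so the two fingertips push its rear end.

```bash
python3 -m creep '[{"offset":[0.02,0.05,0.01],"turn":[0,0,-0.06]},{"offset":[0.04,0.11,0.01],"turn":[0,0,-0.13]},{"offset":[0.06,0.17,0.01],"turn":[0,0,-0.20]},{"offset":[0.08,0.23,0.01],"turn":[0,0,-0.27]},{"offset":[0.10,0.29,0.01],"turn":[0,0,-0.34]},{"offset":[0.12,0.35,0.01],"turn":[0,0,-0.41]},{"offset":[0.14,0.41,0.0],"turn":[0,0,-0.47]},{"offset":[0.16,0.46,-0.01],"turn":[0,0,-0.52]}]' 0.35
```

```text
t: 1.2
tool_pos: [0.4672, -0.195, 0.2088]
eef_rot: [0.999, -0.042, 0.0, 0.0]
ft_force: [0.9, 0.0, 0.5]
finger_gap: 0.352
finger_force: 0.0
```

```bash
python3 -m creep '[{"offset":[0.015,0.05,-0.02],"turn":[0,0,0]},{"offset":[0.029,0.099,-0.04],"turn":[0,0,0]},{"offset":[0.029,0.099,-0.09],"turn":[0,0,0]},{"offset":[0.029,0.099,-0.12],"turn":[0,0,0]},{"offset":[0.029,0.099,-0.14],"turn":[0,0,0]},{"offset":[0.029,0.099,-0.155],"turn":[0,0,0]},{"offset":[0.029,0.099,-0.160],"turn":[0,0,0]},{"offset":[0.029,0.099,-0.160],"turn":[0,0,0]}]'
python3 - <<'E'
from h import *
c=ctrl.camera("top");print(ctrl.get_state()["tool_pos"]); a=c["img"][110:240,210:390]
s=ctrl.camera("side"); b=s["img"][170:280,230:380]
save("pics/a1.png",np.vstack([cv2.resize(a,(720,520))[:300],cv2.resize(b,(720,528))[:300]]))
E
```

```text
t: 2.2
tool_pos: [0.4958, -0.098, 0.0488]
eef_rot: [0.999, -0.042, 0.0, -0.0]
ft_force: [-0.6, -0.8, -0.8]
finger_gap: 0.35
finger_force: 0.0
[ 0.49594271 -0.09805688  0.04905569]
```

View pics/a1.png

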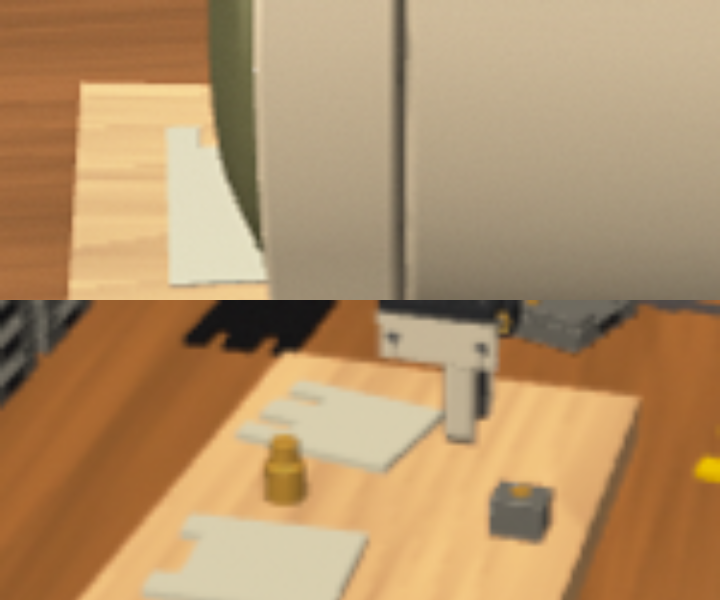

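The side view shows the open fingers just above the board behind the slotted plate's rear edge, with the small block and standoff well clear. The arm hides the plate from the top camera. I'll lower the fingers and start pushing.

```bash
python3 -m creep '[{"offset":[0,0,-0.005],"turn":[0,0,0]},{"offset":[0,0,-0.0095],"turn":[0,0,0]},{"offset":[0.004,-0.0003,-0.0095],"turn":[0,0,0]},{"offset":[0.008,-0.0007,-0.0095],"turn":[0,0,0]},{"offset":[0.011,-0.0009,-0.0095],"turn":[0,0,0]},{"offset":[0.014,-0.0012,-0.0095],"turn":[0,0,0]},{"offset":[0.017,-0.0014,-0.0095],"turn":[0,0,0]},{"offset":[0.02,-0.0017,-0.0095],"turn":[0,0,0]}]'
python3 -m creep '[{"offset":[0.003,-0.0002,0],"turn":[0,0,0]},{"offset":[0.006,-0.0005,0],"turn":[0,0,0]},{"offset":[0.009,-0.0007,0],"turn":[0,0,0]},{"offset":[0.012,-0.001,0],"turn":[0,0,0]},{"offset":[0.015,-0.0012,0],"turn":[0,0,0]},{"offset":[0.018,-0.0015,0],"turn":[0,0,0]},{"offset":[0.021,-0.0017,0],"turn":[0,0,0]},{"offset":[0.024,-0.002,0],"turn":[0,0,0]}]'
python3 - <<'E'
from h import *
s=ctrl.camera("side"); b=s["img"][170:280,230:380]
save("pics/a2.png",b,4)
E
```

```text
t: 3.3
tool_pos: [0.5158, -0.0997, 0.0391]
eef_rot: [0.999, -0.042, -0.0, -0.0]
ft_force: [-0.3, 0.2, -0.0]
finger_gap: 0.351
finger_force: 0.2
t: 4.3
tool_pos: [0.5399, -0.1016, 0.0391]
eef_rot: [0.999, -0.042, -0.0, -0.0]
ft_force: [-0.8, 0.5, 0.5]
finger_gap: 0.349
finger_force: 0.2
```

View pics/a2.png

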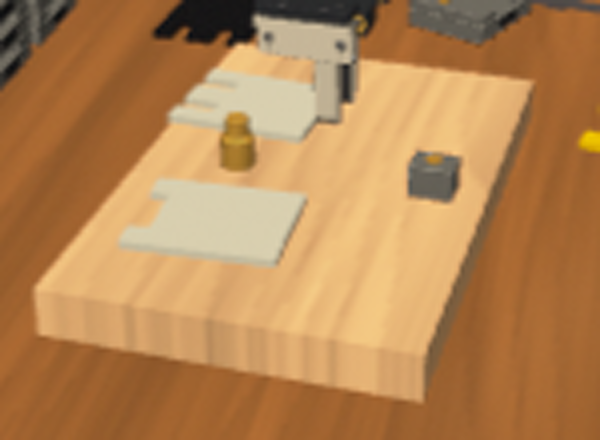

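The side view shows the plate turned square against the fingers, its front about level with the far edge (170–230, 70–120), and nothing else moved. I'll keep pushing but stop about 10 mm short, then look.

```bash
python3 -m creep '[{"offset":[0.004,-0.0003,0],"turn":[0,0,0]},{"offset":[0.009,-0.0007,0],"turn":[0,0,0]},{"offset":[0.014,-0.0012,0],"turn":[0,0,0]},{"offset":[0.019,-0.0016,0],"turn":[0,0,0]},{"offset":[0.024,-0.002,0],"turn":[0,0,0]},{"offset":[0.028,-0.0023,0],"turn":[0,0,0]},{"offset":[0.031,-0.0026,0],"turn":[0,0,0]},{"offset":[0.033,-0.0028,0],"turn":[0,0,0]}]'
python3 -m creep '[{"offset":[0,0,0],"turn":[0,0,0]},{"offset":[-0.01,0.0008,0],"turn":[0,0,0]},{"offset":[-0.02,0.0017,0.0],"turn":[0,0,0]},{"offset":[-0.02,0.0017,0.04],"turn":[0,0,0]},{"offset":[-0.02,-0.05,0.07],"turn":[0,0,0]},{"offset":[-0.03,-0.11,0.08],"turn":[0,0,0]},{"offset":[-0.04,-0.17,0.08],"turn":[0,0,0]},{"offset":[-0.05,-0.23,0.08],"turn":[0,0,0]}]'
python3 - <<'E'
from h import *
np.set_printoptions(precision=4,suppress=True)
c=ctrl.camera("top"); save("pics/a3.png",c["img"][90:250,200:440],3)
try: report(c)
except Exception as e: print(e)
E
```

```text
t: 5.35
tool_pos: [0.5728, -0.1044, 0.0391]
eef_rot: [0.999, -0.042, -0.0, -0.0]
ft_force: [-0.3, -0.6, 1.0]
finger_gap: 0.346
finger_force: 0.3
t: 6.35
tool_pos: [0.5216, -0.3359, 0.1194]
eef_rot: [0.999, -0.041, 0.0, 0.0]
ft_force: [1.6, -0.2, -0.3]
finger_gap: 0.348
finger_force: 0.0
board yaw -0.08317538 depth 0.26072004 width 0.40112516 far edge at y=0: x= 0.6699837 yaw near -0.08371778
plate centre [0.5895 0.0786] size (0.08752403408288956, 0.1079108715057373) front past edge -0.03284691 rear -0.14056052 +.11: -0.03156052 ang to board 0.060475416
plate centre [ 0.637  -0.0998] size (0.08434329181909561, 0.10835327953100204) front past edge 0.02961222 rear -0.0787408 +.11: 0.030259201 ang to board -0.002300578
```

View pics/a3.png

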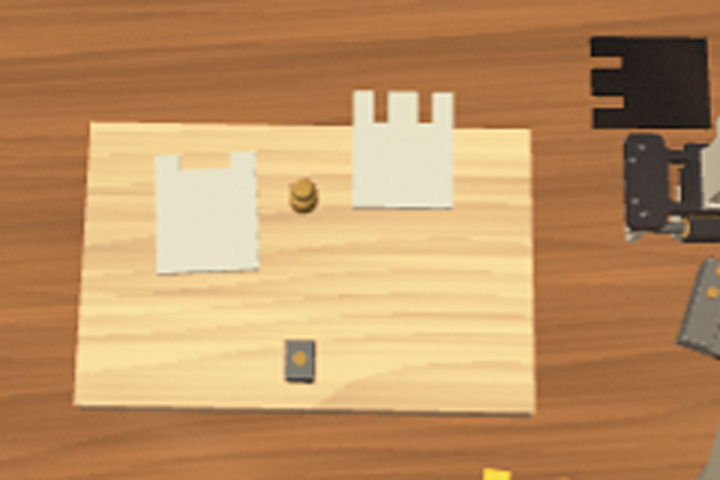

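The top picture shows the slotted plate square to the edge at (403,150), with its front about 30 mm out. The standoff (303,195) and block (300,360) are unmoved. Finger-face offset is confirmed at about 8 mm, so I'll finish the last 10 mm centred behind the plate.

```bash
python3 -m creep '[{"offset":[0.01,0.06,0],"turn":[0,0,0]},{"offset":[0.02,0.12,0],"turn":[0,0,0]},{"offset":[0.03,0.18,0],"turn":[0,0,0]},{"offset":[0.034,0.24,0],"turn":[0,0,0]},{"offset":[0.034,0.24,-0.035],"turn":[0,0,0]},{"offset":[0.034,0.24,-0.065],"turn":[0,0,0]},{"offset":[0.034,0.24,-0.08],"turn":[0,0,0]},{"offset":[0.034,0.24,-0.08],"turn":[0,0,0]}]'
```

```text
t: 7.4
tool_pos: [0.5558, -0.0945, 0.0385]
eef_rot: [0.999, -0.042, -0.001, -0.0]
ft_force: [0.3, 0.2, 0.0]
finger_gap: 0.348
finger_force: 0.0
```

```bash
python3 -m creep '[{"offset":[0.006,-0.0005,0],"turn":[0,0,0]},{"offset":[0.011,-0.0009,0],"turn":[0,0,0]},{"offset":[0.015,-0.0012,0],"turn":[0,0,0]},{"offset":[0.019,-0.0016,0],"turn":[0,0,0]},{"offset":[0.022,-0.0018,0],"turn":[0,0,0]},{"offset":[0.025,-0.0021,0],"turn":[0,0,0]},{"offset":[0.027,-0.0022,0],"turn":[0,0,0]},{"offset":[0.027,-0.0022,0],"turn":[0,0,0]}]'
```

```text
t: 8.4
tool_pos: [0.5839, -0.0966, 0.0391]
eef_rot: [0.999, -0.042, 0.0, 0.0]
ft_force: [0.1, 0.1, 0.0]
finger_gap: 0.349
finger_force: 0.0
```

```bash
python3 -m creep '[{"offset":[-0.01,0.0008,0],"turn":[0,0,0]},{"offset":[-0.02,0.0017,0],"turn":[0,0,0]},{"offset":[-0.025,0.002,0.05],"turn":[0,0,0]},{"offset":[-0.04,0.02,0.09],"turn":[0,0,0]},{"offset":[-0.06,0.07,0.09],"turn":[0,0,0]},{"offset":[-0.0725,0.13,0.09],"turn":[0,0,0]},{"offset":[-0.0725,0.1825,0.09],"turn":[0,0,0]},{"offset":[-0.0725,0.1825,0.06],"turn":[0,0,0]}]'
python3 -m creep '[{"offset":[0,0,-0.03],"turn":[0,0,0]},{"offset":[0,0,-0.05],"turn":[0,0,0]},{"offset":[0,0,-0.06],"turn":[0,0,0]},{"offset":[0,0,-0.06],"turn":[0,0,0]},{"offset":[0.004,-0.0003,-0.06],"turn":[0,0,0]},{"offset":[0.008,-0.0007,-0.06],"turn":[0,0,0]},{"offset":[0.012,-0.001,-0.06],"turn":[0,0,0]},{"offset":[0.015,-0.0012,-0.06],"turn":[0,0,0]}]'
```

```text
t: 9.4
tool_pos: [0.5115, 0.0912, 0.1003]
eef_rot: [0.999, -0.038, 0.002, -0.002]
ft_force: [-0.1, -0.4, -0.5]
finger_gap: 0.354
finger_force: 0.0
t: 10.4
tool_pos: [0.5266, 0.0847, 0.0394]
eef_rot: [0.999, -0.042, 0.0, -0.0]
ft_force: [-0.7, 0.4, 0.1]
finger_gap: 0.353
finger_force: 0.3
```

```bash
python3 -m creep '[{"offset":[0.003,-0.0002,0],"turn":[0,0,0]},{"offset":[0.006,-0.0005,0],"turn":[0,0,0]},{"offset":[0.009,-0.0007,0],"turn":[0,0,0]},{"offset":[0.013,-0.0011,0],"turn":[0,0,0]},{"offset":[0.017,-0.0014,0],"turn":[0,0,0]},{"offset":[0.021,-0.0017,0],"turn":[0,0,0]},{"offset":[0.025,-0.0021,0],"turn":[0,0,0]},{"offset":[0.028,-0.0023,0],"turn":[0,0,0]}]'
python3 -m creep '[{"offset":[0.004,-0.0003,0],"turn":[0,0,0]},{"offset":[0.008,-0.0007,0],"turn":[0,0,0]},{"offset":[0.012,-0.001,0],"turn":[0,0,0]},{"offset":[0.015,-0.0012,0],"turn":[0,0,0]},{"offset":[0.018,-0.0015,0],"turn":[0,0,0]},{"offset":[0.02,-0.0017,0],"turn":[0,0,0]},{"offset":[0.0215,-0.0018,0],"turn":[0,0,0]},{"offset":[0.0215,-0.0018,0],"turn":[0,0,0]}]'
python3 -m creep '[{"offset":[-0.01,0.0008,0],"turn":[0,0,0]},{"offset":[-0.02,0.0017,0],"turn":[0,0,0]},{"offset":[-0.02,0.0017,0.05],"turn":[0,0,0]},{"offset":[-0.02,0.04,0.09],"turn":[0,0,0]},{"offset":[-0.02,0.10,0.12],"turn":[0,0,0]},{"offset":[-0.02,0.16,0.12],"turn":[0,0,0]},{"offset":[-0.02,0.22,0.12],"turn":[0,0,0]},{"offset":[-0.02,0.28,0.12],"turn":[0,0,0]}]'
python3 - <<'E'
from h import *
np.set_printoptions(precision=4,suppress=True)
c=ctrl.camera("top"); save("pics/a4.png",c["img"][90:270,120:440],2.4)
try: report(c)
except Exception as e: print(e)
E
```

```text
t: 11.4
tool_pos: [0.5545, 0.0823, 0.0391]
eef_rot: [0.999, -0.042, 0.0, 0.0]
ft_force: [0.1, -0.6, -0.1]
finger_gap: 0.351
finger_force: 0.2
t: 12.4
tool_pos: [0.5758, 0.0805, 0.0391]
eef_rot: [0.999, -0.042, 0.0, -0.0]
ft_force: [-0.3, 0.2, -0.7]
finger_gap: 0.351
finger_force: 0.0
t: 13.4
tool_pos: [0.5546, 0.3625, 0.1593]
eef_rot: [0.999, -0.041, -0.0, -0.0]
ft_force: [0.7, 0.4, 0.2]
finger_gap: 0.354
finger_force: 0.0
board yaw -0.09301646 depth 0.26302335 width 0.40116015 far edge at y=0: x= 0.6722288 yaw near -0.08387872
plate centre [0.639  0.0725] size (0.08825739473104477, 0.10785675048828125) front past edge 0.014086713 rear -0.09372699 +.11: 0.015273007 ang to board 0.028250722
plate centre [ 0.6475 -0.1022] size (0.08699202537536621, 0.10883668810129166) front past edge 0.039283115 rear -0.06952627 +.11: 0.03947373 ang to board 0.022413531
```

View pics/a4.png

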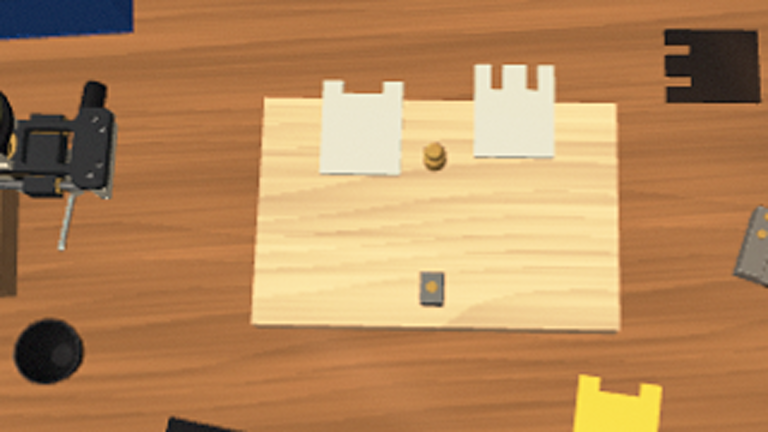

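The top picture shows the notched plate at (362,130) and the slotted plate at (514,112), both overhanging the far edge. Standoff and block are in place, and the hand is clear on the left. This picture's far-edge fit is thrown off by the plates themselves: its depth reads 263 mm. Against the edge measured earlier (260.6 mm depth), the notched front is about +18 mm and the slotted about +41 mm, both within about 0.02 rad of square. I'm handing in.

```bash
python3 -c "
from plant import ctrl
print(ctrl.hand_in())"
```

```text
the job is handed in; nothing more can be done
None
```

I handed the job in after about 13.5 s. By the last picture, the slotted plate sticks out about 41 mm and the notched plate about 18 mm past the far edge, both square within about 0.02 rad. The standoff and small block look unmoved and the hand is clear, but `hand_in()` returned no verdict.

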